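# Set the sampling station for the next draw and hold the carousel

## Task

First turn the selector on the steel valve block one click clockwise (seen from above), to its middle position and no further. Then turn the jar carousel by the black bar handle on its hub until the one flask with the round ball stopper stands squarely at the pointer fin of the base, and keep the bar handle gripped: finish while still holding the carousel still there. Keep all jars standing in their places and leave the other things on the table alone.

Things in the scene. Friction and masses are not known exactly. Their poses are not given: they have to be found in the camera images.
- selector (a joint): angle of the selector on its valve block, rad: 0 in its first position (where it starts), 1.047 in the second (middle), 2.094 in the third. It grows clockwise seen from above. Click stops: a spring pulls it into the nearest of the three positions, about 0.2 N m at most to get over the hump between two; stops just beyond the first and the third
- selector_grip (a point): grip point of the selector: on its vertical turning axis, 106 mm above the table. The selector is a black upright bar, 14 mm thick, its grip part 62 mm long, 42 mm tall (from 78 to 120 mm above the table), over a dark six-lobed wheel 80 mm across; a thin nose at one end of the bar (reaching 42 mm from the axis) is the pointer. The point turns with it: x axis along the bar, the nose at -x, z up
- valve: steel valve block under the selector, 130 x 110 mm, 60 mm tall, fixed; at its back three brass unions and a spring plunger (80 mm high); origin: on its underside, below the selector's axis, 55 mm behind its front (-x) face. One, two and three dark pips on top mark where the nose points in positions one, two, three; in the second it points straight to the front (-x)
- plinth: black round base of the carousel, 220 mm across, 20 mm tall, fixed to the table; origin: centre of its underside, on the carousel's turning axis. At its front, its -x side, a tongue sticks out 165 mm from the axis with an upright steel pointer fin on it (28 mm long, 8 mm thick, its top 55 mm above the table): jars are read at this fin
- carousel: the turning disc, aluminium, 250 mm across, top 32 mm above the table; origin on its axis, underside of the disc, 20 mm above the table, z up. It turns endlessly either way with light friction (about 0.04 N m) and stays where it is left. Six places, 60 degrees apart, lie 88 mm from the axis, each between four pins 16 mm tall; five hold jars, one is empty
- handle: black bar on top of the carousel's hub, turning with it: 70 mm long along its x axis, 14 mm thick (y), 34 mm tall; origin: centre of its underside, on the carousel's axis, 140 mm above the table (so the bar's top is at 174 mm). Higher than all the jars
- flask: the marked one: the only flask with a narrow neck and a white ball stopper (26 mm), 54 mm across, 96 mm tall, standing loose in one of the carousel's places (about 2 mm of play); origin: centre of its underside
- jar0: one of four like short jars (54 mm across, 61 mm tall, flat cap) that ride on the carousel; origin: centre of its underside; starts near the front
- jar1: one of four like short jars (54 mm across, 61 mm tall, flat cap) that ride on the carousel; origin: centre of its underside; loose in its place
- jar2: one of four like short jars (54 mm across, 61 mm tall, flat cap) that ride on the carousel; origin: centre of its underside; loose in its place
- jar3: one of four like short jars (54 mm across, 61 mm tall, flat cap) that ride on the carousel; origin: centre of its underside; loose in its place
- beaker: bystander: clear beaker, 60 mm across, 80 mm tall, near the robot; origin: centre of its underside
- cell: bystander: round steel filter cell, 60 mm across, 42 mm tall, beyond the middle; origin: centre of its underside
- screwdriver: bystander: screwdriver lying flat on the left
- wrench: bystander: wrench lying flat on the right
- wash: bystander: white bottle, 60 mm across, 150 mm tall, far right; origin: centre of its underside
- canister: bystander: aluminium can, 64 mm across, 110 mm tall, far left; origin: centre of its underside
Not all that is in view belongs to the job. Leave any orange look-alike of the valve alone.

How it is judged:
By the outcome, as a careful person would: the job done as asked, in the order asked, and still so for the second after the job is handed in, while the arm keeps its last pose, push and grip.
It also fails if it takes over 72 s, if anything falls off the work surface, if the arm or the gripper's body presses on something with over 40 N, if the wrist force passes 120 N, or if a joint passes its speed limit or range.

## Robot

A 6-joint arm with a two-finger parallel gripper is mounted at the origin on the work surface. World frame = base frame: x ahead of the robot, y to its left, z up, the work surface at z = 0. Lengths are in m, angles in rad, forces in N, time in s.
With the tool pointing down it reaches from about 0.35 to 0.85 m from the base axis. Payload 8.1 kg.
Tool frame: the origin (TCP) lies on the mounting face of the last link; the fingertips stand 186 mm ahead of it and the grasp point (between the pads) lies 167 mm ahead of it; z points along the fingers, y is the line along which they close (so a half turn about z gives the same grasp; the last joint's range is limited). The gripper opens to 93 mm and grips with 3 to 60 N. Pads are 15 mm wide; open, the fingers measure 128 mm over their backs; the gripper's body (75 mm by 188 mm) begins 65 mm behind the grasp point.
Start: joints at [-0.085, 0.13, 1.488, -0, 1.523, -0.085], TCP at [0.6, 0, 0.405] pointing down, gripper open.
Joint ranges: [-2.96, 2.96], [-0.89, 2.26], [0.02, 2.5], [-1.34, 4.48], [0, 2.73], [-2.66, 2.66]. Speed limits (rad/s): [2.39, 2.39, 2.79, 3.14, 3.14, 3.14].

## Interface

Orientations are given as a rotation vector (axis times angle).
In Python, from plant import * gives the robot as it stands. The module is installed in compiled form; this text tells all that it offers.
- The arm moves only by the tool arm_command, never from a script. Its argument "increments" is a list of rows, each a list of 6 numbers: the shift along the tool's x, y, z in units of 0.2 m (1.0 is 0.2 m), then the turn, a rotation vector about the tool's x, y, z in units of pi rad (1.0 is pi rad). A call has exactly 5 rows; each row is the pose to reach, as a shift and turn from the pose commanded when the call began, along the tool's axes at that moment, turning the shorter way round; what a row does not reach only later rows make up. A row lasts 1/8 s, in which the tool goes at most 62.5 mm and 10.7 degrees, less where a joint would pass 70% of its speed; a pose out of reach is approached as far as the arm can. A call with a number of a shift or a turn outside -1 to 1 is refused whole. A call with a gripper value outside its range is refused whole. "fingers" is the closure, from -1 (fully open) to 1 (shut), set as the call begins (left out, the last holds). The fingers move at their own pace and stop on an object; "force" is the grip in N (left out, the last holds). Time passes only in rows, so rows that repeat a pose let the fingers close, or fill a call up. It gives the time, the measured TCP pose, the force, the opening and the grip force at its end, in the units of the state.
- read_state(): the state, without advancing time (a new reading comes with each control period).
- read_camera(name): name is "scene" or "side" or "wrist"; returns a dict with "image" (420x560x3 uint8, red, green, blue), "fx", "fy", "cx", "cy" (pixels), "T" (4x4, takes a point from camera to world coordinates). Camera axes: x right, y down, z forward; pixel columns grow to the right and rows downward; lengths in m; the calibration is good to about 2 mm. A picture is of the moment at which its call begins. There is no depth.
- close_job(): hands the job in; it is judged then, once.
The state is a dict: "t": time; "q": joint angles; "dq": joint speeds; "joint_torque": joint torques, N m; "tool_pos": TCP position; "orientation": TCP orientation; "force": force on the tool from outside, world axes, zero at the start; "wrist_torque": the same for the moment, N m; "opening": finger opening in m; "gripper_force": force on a finger pad.
Only numpy, scipy, OpenCV 4.12 (cv2) and the standard library are available. Lean on these libraries where they do the work, as an engineer would, in place of code of your own. Each camera call takes 0.05 s, during which the arm holds its last target. There are 200 camera calls.

## Working session

There is one attempt and no reset: what is moved stays moved. The work goes in short steps, Python scripts to look and compute and a tool call to move; the robot and the scene stay as the last step left them, time stands still between calls to the robot, and variables do not carry over. Pictures are saved under pics/ and viewed, at most 10 in all, crops included, and the job is handed in when it is done.

Besides the shell and the picture viewer there is one more tool, called after "Request:" as name(argument=value, ...), one argument or row to a line, values as JSON. arm_command: Moves the arm, as the interface text tells. Shifts and turns lie within -1 to 1; 1 stands for 0.2 m of shift or pi rad of turn. Its arguments: {"type":"object","properties":{"increments":{"type":"array","items":{"type":"array","items":{"type":"number","minimum":-1,"maximum":1}}},"fingers":{"type":"number"},"force":{"type":"number"}},"required":["increments"]}

```bash
mkdir -p pics; cat > h.py <<'E'
from plant import *
import numpy as np, cv2
from scipy.spatial.transform import Rotation as R
def snap(name,fn):
    c=read_camera(name); cv2.imwrite('pics/'+fn,c['image'][:,:,::-1]); np.savez('pics/'+fn+'.npz',**{k:c[k] for k in('fx','fy','cx','cy','T')}); return c
def px2w(fn,u,v,z):
    c=np.load('pics/'+fn+'.npz'); d=c['T'][:3,:3]@np.array([(u-c['cx'])/c['fx'],(v-c['cy'])/c['fy'],1]); o=c['T'][:3,3]
    return o+d*(z-o[2])/d[2]
def w2px(fn,p):
    c=np.load('pics/'+fn+'.npz'); q=c['T'][:3,:3].T@(np.array(p)-c['T'][:3,3]); return np.array([c['fx']*q[0]/q[2]+c['cx'],c['fy']*q[1]/q[2]+c['cy']])
E
python3 - <<'E'
from h import *
ims=[snap(n,n+'0.png')['image'] for n in('scene','side','wrist')]
for n in('scene','side','wrist'):print(n,np.load(f'pics/{n}0.png.npz')['T'].round(3).tolist())
s=read_state();print(s)
E
```

```text
scene [[-0.767, 0.546, -0.336, 0.919], [0.641, 0.648, -0.412, 0.575], [-0.007, -0.532, -0.847, 1.29], [0.0, 0.0, 0.0, 1.0]]
side [[0.871, -0.325, 0.368, -0.003], [-0.49, -0.577, 0.653, -0.769], [0.0, -0.749, -0.662, 0.895], [0.0, 0.0, 0.0, 1.0]]
wrist [[1.0, 0.001, -0.002, 0.599], [0.0, -0.967, -0.253, 0.071], [-0.002, 0.253, -0.967, 0.384], [0.0, 0.0, 0.0, 1.0]]
{'t': 0.15, 'q': array([-8.53788388e-02,  1.30941570e-01,  1.48903663e+00,  1.79303197e-05,
        1.52300403e+00, -8.53733192e-02]), 'dq': array([-0.00081031, -0.00293688, -0.00218764,  0.00247429,  0.00046228,
        0.00082577]), 'joint_torque': array([ 8.59073725e-05, -5.60473788e+01, -4.92333663e+01,  7.68201635e-02,
        3.05504061e-02, -1.41810942e-04]), 'tool_pos': array([5.99818573e-01, 5.40064540e-05, 4.03951674e-01]), 'orientation': array([-2.22068869e+00, -2.22067450e+00,  1.38420287e-03]), 'force': array([ 0.18639936,  0.57901049, -0.50526836]), 'wrist_torque': array([ 0.01362491, -0.03581249,  0.01562158]), 'gripper_force': 0.0, 'opening': 0.09334540035798898}
```

View pics/scene0.png

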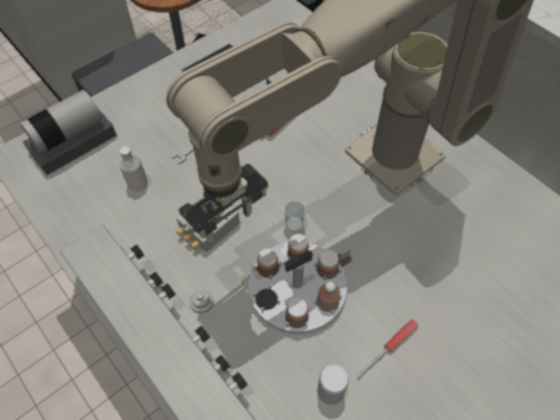

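View pics/wrist0.png

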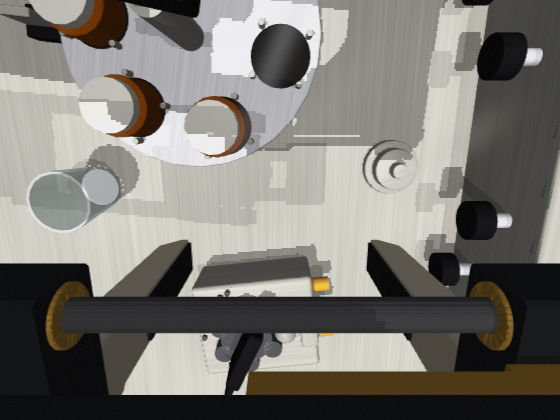

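The scene image shows the carousel hub bar at (298,261), its fin near (344,258) and the ball-stopper flask at (329,292). The wrist image shows the steel valve below the gripper at about (260,320), with its selector at (245,350).

View pics/side0.png

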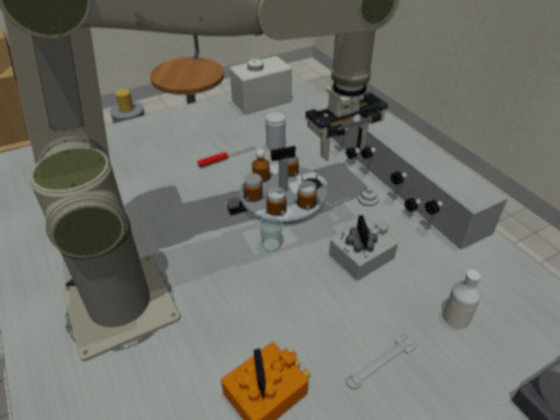

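```bash
python3 - <<'E'
from h import *
print('hub top',px2w('scene0.png',298,261,.174),'flask top',px2w('scene0.png',329,286,.085),'fin',px2w('scene0.png',345,257,.055))
print('valve corners',[px2w('wrist0.png',u,v,.06)[:2].round(3) for u,v in((193,293),(308,258),(313,290),(320,361))])
print('sel',px2w('wrist0.png',248,350,.12))
E
```

```text
hub top [0.52128909 0.15486847 0.174     ] flask top [0.47673976 0.22054134 0.085     ] fin [0.37979066 0.17852138 0.055     ]
valve corners [array([ 0.506, -0.109]), array([ 0.629, -0.068]), array([ 0.635, -0.105]), array([ 0.645, -0.194])]
sel [ 0.57021964 -0.13326863  0.12      ]
```

Side image: the candidates are the steel-grey valve at (363,245) and the orange look-alike at (265,385). The steel one fits the description. The flask with the ball is at (261,163), the bar handle at (284,153) and the fin tongue at (237,207). One enlarged crop to confirm.

```bash
python3 - <<'E'
import cv2,numpy as np
a=cv2.imread('pics/side0.png');s=cv2.imread('pics/scene0.png')
f=lambda i,x,y,w,h:cv2.resize(i[y:y+h,x:x+w],(400,400),interpolation=3)
w=cv2.imread('pics/wrist0.png')
cv2.imwrite('pics/crop1.png',np.hstack([f(a,315,200,90,90),f(s,235,220,130,130)]))
E
```

```text
(no output)
```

View pics/crop1.png

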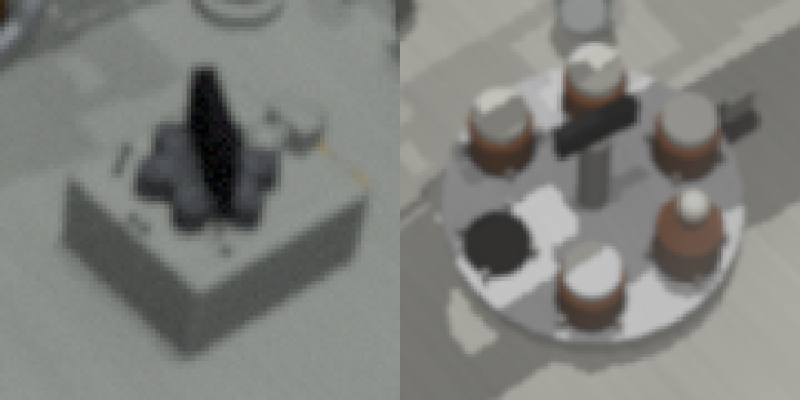

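Crop confirms it: on the left, the steel valve with the nose pointing at the single pip (223,250). On the right, the ball-stopper flask at (692,215) next to the fin (740,115), the jar near the fin at (687,125), and the bar at (597,125).

```bash
python3 - <<'E'
from h import *
S=lambda u,v,z:px2w('side0.png',315+u*.225,200+v*.225,z)[:2]
C=lambda u,v,z:px2w('scene0.png',235+(u-400)*.325,220+v*.325,z)[:2]
P=lambda n,a:print(n,np.round(a,3))
for n,u,v in(('left',65,180),('front',197,295),('right',368,188),):P(n,S(u,v,.06))
P('pip1',S(223,250,.06));P('pip2',S(138,223,.06));P('pip3',S(122,158,.06))
P('bar top far',S(204,72,.12));P('bar top near',S(218,160,.12))
b=[C(557,133,.174),C(635,100,.174)];P('bar',b);P('barmid',np.mean(b,0));P('ball',C(692,208,.083));P('jar0',C(687,115,.061))
P('disc',[C(443,200,.032),C(745,200,.032),C(592,345,.032)]);P('fin',C(740,108,.055))
P('jars',[C(502,118,.061),C(596,68,.061),C(592,270,.061),C(497,243,.032)])
E
```

```text
left [ 0.499 -0.114]
front [ 0.513 -0.218]
right [ 0.641 -0.201]
pip1 [ 0.544 -0.199]
pip2 [ 0.516 -0.16 ]
pip3 [ 0.537 -0.115]
bar top far [ 0.574 -0.13 ]
bar top near [ 0.54  -0.188]
bar [[0.546 0.142]
 [0.483 0.158]]
barmid [0.515 0.15 ]
ball [0.477 0.224]
jar0 [0.416 0.154]
disc [[0.61  0.073]
 [0.421 0.232]
 [0.597 0.245]]
fin [0.375 0.175]
jars [[0.534 0.058]
 [0.444 0.072]
 [0.565 0.207]
 [0.6   0.131]]
```

Request:
arm_command(
  increments=[
    [-0.2,-0.05,0.05,0,0,0.03],
    [-0.4,-0.1,0.1,0,0,0.07],
    [-0.6,-0.15,0.17,0,0,0.1],
    [-0.795,-0.2,0.225,0,0,0.124],
    [-0.795,-0.2,0.225,0,0,0.124],
  ],
  fingers=-1,
  force=30,
)

```text
t: 0.78
tool_pos: [0.5588, -0.1612, 0.3581]
orientation: [-2.611, -1.743, 0.003]
force: [0.1, -0.4, 0.6]
opening: 0.0931
gripper_force: 0.0
```

```bash
python3 - <<'E'
from h import *
snap('wrist','w1.png');s=read_state();print(s['tool_pos'],R.from_rotvec(s['orientation']).as_matrix().round(3),s['q'])
for a in(67.6,):
  d=np.array([np.cos(np.radians(a)),np.sin(np.radians(a)),0])
  for k in(-.031,0,.031):print(k,w2px('w1.png',np.array([.5605,-.159,.12])+k*d).round(0))
E
```

```text
[ 0.55944056 -0.1599564   0.3588951 ] [[ 0.382  0.924 -0.001]
 [ 0.924 -0.382  0.001]
 [ 0.    -0.002 -1.   ]] [-3.66660730e-01  1.07672538e-01  1.59680729e+00  1.86991204e-04
  1.43877680e+00  2.48378297e-02]
-0.031 [282. 264.]
0 [282. 222.]
0.031 [282. 177.]
```

View pics/w1.png

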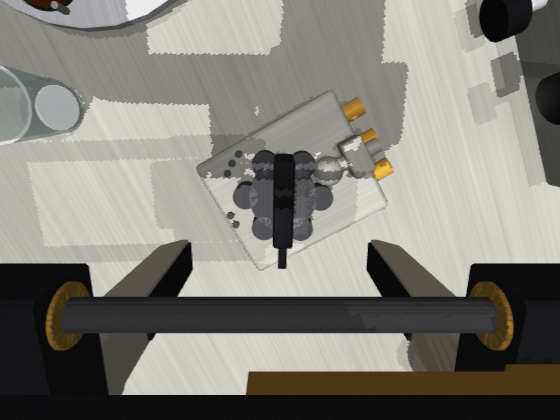

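Wrist image: the bar runs vertically from (284,155) to (283,248) with the nose at (282,268), the wheel centre is near (283,196), and the block corners are at (197,166), (332,91), (386,205), (262,270).

```bash
python3 - <<'E'
from h import *
f='w1.png'
P=lambda n,u,v,z:print(n,px2w(f,u,v,z)[:2].round(4))
P('barA',284,155,.12);P('barB',283,248,.12);P('nose.12',282,268,.12)
for z in(.07,.078):P('wheel',283,196,z)
for c in((197,166),(332,91),(386,205),(262,270)):P('corner',*c,.06)
E
```

```text
barA [ 0.5788 -0.1175]
barB [ 0.5537 -0.1766]
nose.12 [ 0.5473 -0.1902]
wheel [ 0.5639 -0.1529]
wheel [ 0.5645 -0.1512]
corner [ 0.5068 -0.1041]
corner [ 0.6309 -0.0916]
corner [ 0.6415 -0.1961]
corner [ 0.5196 -0.211 ]
```

Request:
arm_command(
  increments=[
    [0.052,0.008,0.08,0,0,0],
    [0.052,0.008,0.17,0,0,0],
    [0.052,0.008,0.27,0,0,0],
    [0.052,0.008,0.36,0,0,0],
    [0.052,0.008,0.43,0,0,0],
  ],
)

```text
t: 1.45
tool_pos: [0.5651, -0.1497, 0.2718]
orientation: [-2.608, -1.749, 0.002]
force: [-0.2, 1.0, -0.1]
opening: 0.0927
gripper_force: 0.0
```

Request:
arm_command(
  increments=[
    [0,0,0,0,0,0],
    [0,0,0,0,0,0],
    [0,0,0,0,0,0],
    [0,0,0,0,0,0],
    [0,0,0,0,0,0],
  ],
  fingers=1,
  force=25,
)

```text
t: 2.08
tool_pos: [0.5655, -0.15, 0.2741]
orientation: [2.609, 1.749, 0.001]
force: [0.1, 0.0, 0.2]
opening: 0.0475
gripper_force: 0.0
```

Request:
arm_command(
  increments=[
    [0,0,0,0,0,0],
    [0,0,0,0,0,0],
    [0,0,0,0,0,0],
    [0,0,0,0,0,0],
    [0,0,0,0,0,0],
  ],
)

```text
t: 2.7
tool_pos: [0.5655, -0.15, 0.2737]
orientation: [2.609, 1.749, 0.0]
force: [1.6, -0.8, -1.0]
opening: 0.0143
gripper_force: 24.9
```

Request:
arm_command(
  increments=[
    [0,0,0,0,0,0.05],
    [0,0,0,0,0,0.1],
    [0,0,0,0,0,0.15],
    [0,0,0,0,0,0.2],
    [0,0,0,0,0,0.24],
  ],
)

```text
t: 3.32
tool_pos: [0.5662, -0.1509, 0.2738]
orientation: [3.069, 0.658, 0.004]
force: [9.7, -7.7, -7.6]
opening: 0.0138
gripper_force: 24.8
```

Request:
arm_command(
  increments=[
    [0,0,0,0,0,0.03],
    [0,0,0,0,0,0.06],
    [0,0,0,0,0,0.093],
    [0,0,0,0,0,0.093],
    [0,0,0,0,0,0.093],
  ],
)

```text
t: 3.95
tool_pos: [0.5663, -0.1516, 0.2738]
orientation: [3.131, 0.21, 0.005]
force: [8.4, -10.0, -8.8]
opening: 0.0142
gripper_force: 25.1
```

```bash
python3 - <<'E'
from h import *
s=read_state();M=R.from_rotvec(s['orientation']).as_matrix();print(np.degrees(np.arctan2(M[1,0],M[0,0])),s['force'],s['wrist_torque'],s['q'])
E
```

```text
7.673369454517494 [  8.35436741 -10.04663949  -8.75502601] [-1.74545557 -1.60374482 -0.38995819] [-0.34837338  0.18982777  1.66728367 -0.00228887  1.27983067  1.08915528]
```

Request:
arm_command(
  increments=[
    [0,0,0,0,0,0],
    [0,0,0,0,0,0],
    [0,0,0,0,0,0],
    [0,0,0,0,0,0],
    [0,0,0,0,0,0],
  ],
  fingers=-1,
)

```text
t: 4.58
tool_pos: [0.5654, -0.1499, 0.2737]
orientation: [-3.134, -0.212, 0.0]
force: [-0.1, 0.4, 0.9]
opening: 0.0591
gripper_force: 0.0
```

Request:
arm_command(
  increments=[
    [0,0,0,0,0,0],
    [0,0,-0.1,0,0,0],
    [0,0,-0.25,0,0,0],
    [0,0,-0.4,0,0,0],
    [0,0,-0.53,0,0,0],
  ],
)

```text
t: 5.2
tool_pos: [0.5656, -0.15, 0.3829]
orientation: [3.133, 0.212, 0.004]
force: [-0.9, 0.6, 0.6]
opening: 0.0928
gripper_force: 0.0
```

```bash
python3 - <<'E'
from h import *
snap('wrist','w2.png');s=read_state();print(s['tool_pos'],s['force'])
E
```

```text
[ 0.56633703 -0.15026492  0.3870701 ] [-0.49380126 -0.77961695  2.54120547]
```

View pics/w2.png

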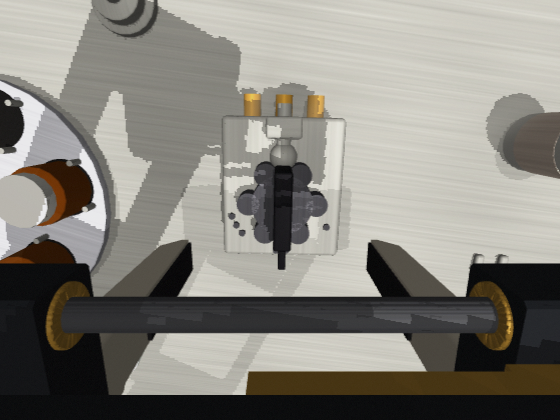

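The nose now points straight to the front between pip groups one and three, at (282,262), so the selector is in the middle position. Next I look at the carousel from a pose where the fin is visible.

Request:
arm_command(
  increments=[
    [-0.07,-0.18,-0.05,0,0,0],
    [-0.15,-0.38,-0.1,0,0,0],
    [-0.22,-0.58,-0.16,0,0,0],
    [-0.27,-0.7,-0.16,0,0,0],
    [-0.31,-0.8,-0.16,0,0,0],
  ],
)

```text
t: 5.88
tool_pos: [0.4819, 0.0012, 0.4125]
orientation: [3.134, 0.213, 0.002]
force: [-0.2, -0.5, -0.4]
opening: 0.093
gripper_force: 0.0
```

Request:
arm_command(
  increments=[
    [-0.1,-0.25,-0.04,0,0,0],
    [-0.2,-0.5,-0.1,0,0,0],
    [-0.27,-0.68,-0.15,0,0,0],
    [-0.31,-0.8,-0.16,0,0,0],
    [-0.31,-0.8,-0.16,0,0,0],
  ],
)

```text
t: 6.5
tool_pos: [0.3989, 0.1515, 0.4442]
orientation: [-3.134, -0.216, -0.001]
force: [0.0, -0.4, 0.8]
opening: 0.0931
gripper_force: 0.0
```

```bash
python3 - <<'E'
from h import *
snap('wrist','w3.png');s=read_state();print(s['tool_pos'],s['orientation'],s['q'])
E
```

```text
[0.39929686 0.15071342 0.44388302] [3.13397232e+00 2.14599574e-01 8.20108804e-04] [ 2.40825969e-01 -3.67220659e-01  1.87630261e+00 -3.67559030e-04
  1.63204460e+00  1.67486264e+00]
```

View pics/w3.png

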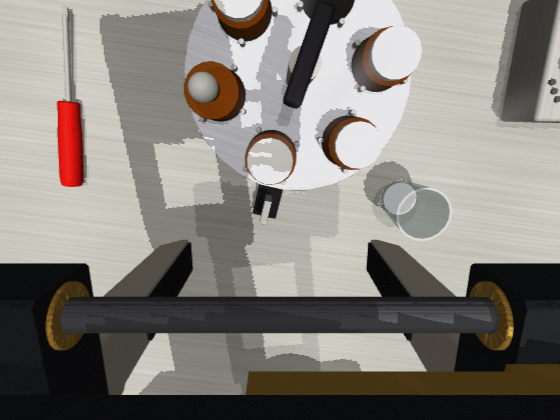

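Wrist image: fin at about (267,207), ball stopper at (204,87), the bar from (293,104) up to (322,3), and the disc edge through (186,75), (410,80), (300,190).

```bash
python3 - <<'E'
from h import *
f='w3.png';W=lambda u,v,z:px2w(f,u,v,z)[:2]
pts=np.array([W(u,v,.032) for u,v in((185,75),(410,80),(300,190),(388,140),(205,135),(345,183),(230,166),(190,48))])
A=np.c_[2*pts,np.ones(len(pts))];s=np.linalg.lstsq(A,(pts**2).sum(1),rcond=None)[0];c=s[:2];r=np.sqrt(s[2]+c@c);print('disc',c,r)
ang=lambda p:np.degrees(np.arctan2(*(p-c)[::-1]))
for n,u,v,z in(('fin tip',265,217,.05),('fin',267,207,.055),('tongue',267,216,.02),('ball',204,87,.083),('jar0',271,160,.061),('jar bl',352,144,.061),('jar r',394,53,.061),('barend',293,103,.174)):
  p=W(u,v,z);print(n,p.round(4),ang(p).round(1),np.linalg.norm(p-c).round(4))
a=W(293,104,.174);b=W(319,20,.174);print('bar ang',np.degrees(np.arctan2(*(a-b)[::-1])))
i=cv2.imread('pics/w3.png')
cv2.imwrite('pics/crop3.png',np.hstack([cv2.resize(i[0:230,170:420],(500,460),interpolation=3),cv2.resize(i[150:230,235:285],(288,460),interpolation=3)]))
E
```

```text
disc [0.51062892 0.14620188] 0.12268650977019997
fin tip [0.3571 0.1633] 173.7 0.1545
fin [0.3706 0.1625] 173.4 0.141
tongue [0.3499 0.1611] 174.7 0.1614
ball [0.4879 0.2378] 103.9 0.0943
jar0 [0.4248 0.1649] 167.7 0.0879
jar bl [0.4535 0.0816] -131.5 0.0862
jar r [0.5473 0.0572] -67.6 0.0963
barend [0.4804 0.1537] 166.0 0.0311
bar ang 170.51182933302667
```

View pics/crop3.png

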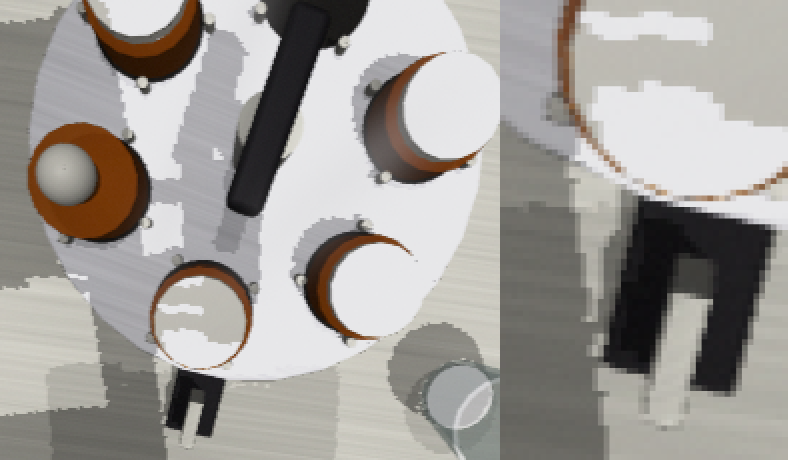

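Enlarged crop: the ball-stopper flask is at left (68,175), a flat-capped jar stands by the fin, and the fin top runs from (690,295) to (665,425) in the inset. The pin tops are visible, so I fit the carousel angle from them.

```bash
cat > fit.py <<'E'
from h import *
from scipy.optimize import least_squares
f='w3.png';W=lambda u,v,z:px2w(f,u,v,z)[:2]
L=lambda u,v,z:W(170+u/2,v/2,z)
g={0:[(127,135),(148,223),(66,238)],1:[(178,259),(253,287),(151,337)],2:[(299,281),(365,225),(351,342)],3:[(374,88),(386,177)],5:[(208,20),(143,83)]}
P=[(k,L(u,v,.047)) for k,l in g.items() for u,v in l]
def res(x,full=False):
    o=[]
    for k,p in P:
        a=x[2]+k*np.pi/3; pc=x[:2]+.088*np.array([np.cos(a),np.sin(a)])
        q=[pc+x[3]*np.array([np.cos(a+x[4]+j*np.pi/2),np.sin(a+x[4]+j*np.pi/2)]) for j in range(4)]
        d=[p-e for e in q]; o+=list(min(d,key=np.linalg.norm))
    return np.array(o)
best=min((least_squares(res,[.513,.147,np.radians(108),.033,ph],loss='soft_l1',f_scale=.002) for ph in np.linspace(0,1.5,7)),key=lambda r:r.cost)
x=best.x;print(x[:2],np.degrees(x[2]),x[3],np.degrees(x[4]),(1e3*res(x)).round(1))
R5=lambda u,v:W(235+(u-500)/5.76,150+v/5.75,.055)
a,b=R5(690,295),R5(665,425);print('fin',a,b,'line ang',np.degrees(np.arctan2(*(b-a)[::-1])),'from c',np.degrees(np.arctan2(*((a+b)/2-x[:2])[::-1])), np.linalg.norm((a+b)/2-x[:2]))
A,B=W(293.0,103.5,.174),W(322,6,.174)
l,r=L(229,205,.174),L(257,212,.174);l2,r2=L(290,10,.174),L(330,5,.174)
m=(l+r)/2;print('bar end',m,'ang',np.degrees(np.arctan2(*(m-x[:2])[::-1])),np.linalg.norm(m-x[:2]))
n=(l2+r2)/2;print('other',n,np.degrees(np.arctan2(*(m-n)[::-1])))
E
python3 fit.py
```

```text
[0.51287799 0.147501  ] 108.19984520019221 0.03198809013096636 45.568153459630274 [-0.5 -0.3 -0.3 -1.6  0.3 -1.1  1.  -0.8  0.6  0.6  0.7  0.2 -0.3  1.
 -0.1  0.4  0.1  0.2 -0.9  0.3  0.1 -0.  -0.7  0.7 -0.1  0.1]
fin [0.37738428 0.16223256] [0.3501133  0.16372674] line ang 176.86389265018485 from c 174.0742870476739 0.14993033517240809
bar end [0.47945256 0.15465224] ang 167.92385489642362 0.03418185786059465
other [0.54589701 0.14195022] 169.17749052875567
```

Request:
arm_command(
  increments=[
    [0.13,0.02,0,0,0,0.03],
    [0.27,0.044,0,0,0,0.06],
    [0.42,0.066,0.1,0,0,0.09],
    [0.558,0.088,0.2,0,0,0.108],
    [0.558,0.088,0.3,0,0,0.108],
  ],
)

```text
t: 7.18
tool_pos: [0.5139, 0.1464, 0.382]
orientation: [3.124, -0.324, -0.002]
force: [-0.5, -0.3, -0.8]
opening: 0.0927
gripper_force: 0.0
```

Request:
arm_command(
  increments=[
    [0,0,0,0,0,0],
    [0,0,0.07,0,0,0],
    [0,0,0.15,0,0,0],
    [0,0,0.22,0,0,0],
    [0,0,0.27,0,0,0],
  ],
)

```text
t: 7.8
tool_pos: [0.512, 0.1481, 0.3285]
orientation: [3.125, -0.32, -0.001]
force: [-1.0, 0.8, 0.7]
opening: 0.0932
gripper_force: 0.0
```

Request:
arm_command(
  increments=[
    [0,0,0,0,0,0],
    [0,0,0,0,0,0],
    [0,0,0,0,0,0],
    [0,0,0,0,0,0],
    [0,0,0,0,0,0],
  ],
  fingers=1,
  force=25,
)

```text
t: 8.43
tool_pos: [0.5125, 0.148, 0.33]
orientation: [-3.125, 0.32, -0.001]
force: [-0.0, -0.7, -0.5]
opening: 0.0471
gripper_force: 0.0
```

Request:
arm_command(
  increments=[
    [0,0,0,0,0,0],
    [0,0,0,0,0,0],
    [0,0,0,0,0,0],
    [0,0,0,0,0,0],
    [0,0,0,0,0,0],
  ],
)

```text
t: 9.05
tool_pos: [0.5124, 0.1477, 0.3297]
orientation: [3.125, -0.32, -0.0]
force: [-1.7, -2.7, 1.1]
opening: 0.0139
gripper_force: 25.0
```

```bash
python3 - <<'E'
from h import *
s=read_state();M=R.from_rotvec(s['orientation']).as_matrix();print(np.degrees(np.arctan2(M[1,0],M[0,0])),s['tool_pos'],s['force'],s['wrist_torque'],s['q'],s['opening'])
E
```

```text
-11.711987421639881 [0.51238556 0.1477208  0.32971977] [-1.67644286 -2.68949266  1.13118818] [-0.4399886   0.33637659  0.03251713] [ 1.84733685e-01 -1.57024631e-03  1.76446737e+00 -5.85874421e-04
  1.37910609e+00  1.96005444e+00] 0.013851413193124624
```

Request:
arm_command(
  increments=[
    [0,0,0,0,0,-0.015],
    [0,0,0,0,0,-0.04],
    [0,0,0,0,0,-0.07],
    [0,0,0,0,0,-0.1],
    [0,0,0,0,0,-0.13],
  ],
)

```text
t: 9.68
tool_pos: [0.5124, 0.1472, 0.3297]
orientation: [3.123, 0.324, -0.001]
force: [-2.6, -7.3, 1.6]
opening: 0.014
gripper_force: 25.0
```

Request:
arm_command(
  increments=[
    [0,0,0,0,0,-0.03],
    [0,0,0,0,0,-0.06],
    [0,0,0,0,0,-0.09],
    [0,0,0,0,0,-0.12],
    [0,0,0,0,0,-0.15],
  ],
)

```text
t: 10.3
tool_pos: [0.5126, 0.1467, 0.3297]
orientation: [2.96, 1.043, -0.001]
force: [0.3, -10.8, 1.2]
opening: 0.0142
gripper_force: 25.0
```

Request:
arm_command(
  increments=[
    [0,0,0,0,0,-0.03],
    [0,0,0,0,0,-0.06],
    [0,0,0,0,0,-0.08],
    [0,0,0,0,0,-0.087],
    [0,0,0,0,0,-0.087],
  ],
)

```text
t: 10.92
tool_pos: [0.5129, 0.1465, 0.3297]
orientation: [2.792, 1.432, -0.001]
force: [1.7, -11.5, 0.4]
opening: 0.0136
gripper_force: 25.0
```

```bash
python3 - <<'E'
from h import *
s=read_state();M=R.from_rotvec(s['orientation']).as_matrix();print(np.degrees(np.arctan2(M[1,0],M[0,0])),s['tool_pos'],s['force'],s['wrist_torque'],s['opening'])
a=snap('scene','s4.png')['image'];b=snap('side','d4.png')['image'];w=snap('wrist','w4.png')['image']
f=lambda i,x,y:cv2.resize(i[y:y+130,x:x+130],(400,400),interpolation=3)
cv2.imwrite('pics/crop4.png',np.hstack([f(a,250,210),f(b,210,120)])[:,:,::-1])
E
```

```text
54.31258806250633 [0.51288076 0.14650089 0.32973473] [  1.72520624 -11.54778888   0.40495591] [-1.62005222 -0.21693606 -0.05535212] 0.013570044471128175
```

View pics/crop4.png

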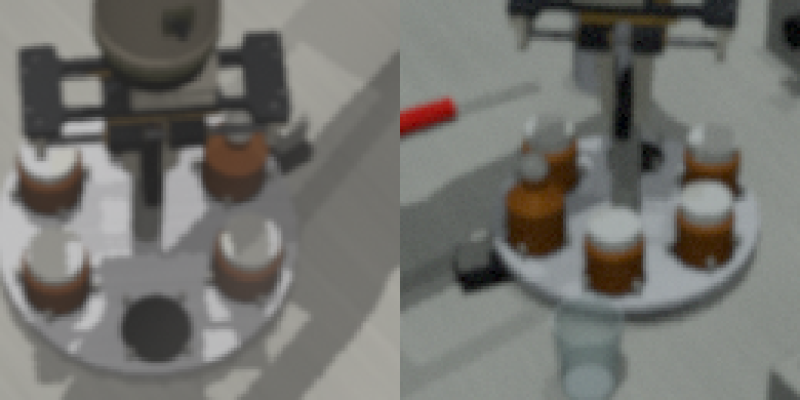

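The crop shows the ball-stopper flask at (235,150) / (535,210) standing at the fin (292,140) / (475,255), with all jars upright. I check the angle independently from these two views.

```bash
python3 - <<'E'
from h import *
c=np.array([.513,.1468])
A=lambda p:(np.round(p[:2],4),np.degrees(np.arctan2(*(p[:2]-c)[::-1])).round(1)%360,np.linalg.norm(p[:2]-c).round(3))
S=lambda u,v,z:px2w('s4.png',250+u*.325,210+v*.325,z)
D=lambda u,v,z:px2w('d4.png',210+(u-400)*.325,120+v*.325,z)
print('empty (want fin-120)',A(S(156,328,.032)))
print('ball side',A(D(533,168,.083)),'fin side',A(D(473,242,.055)))
print('fin scene',A(S(292,130,.055)))
for z,(u,v) in ((.055,(292,130)),):pass
print('jars',A(S(57,250,.061)),A(S(248,240,.061)),A(D(615,228,.061)),A(D(705,200,.061)),A(D(710,145,.061)))
i=np.hstack([cv2.resize(cv2.imread('pics/d4.png')[165:225,215:275],(400,400),interpolation=3),cv2.resize(cv2.imread('pics/s4.png')[230:290,305:365],(400,400),interpolation=3)])
for k,(fn,x,y) in enumerate((('d4.png',215,165),('s4.png',305,230))):
  for a,col in((170,(255,0,0)),(174,(0,255,0)),(178,(0,0,255))):
    d=np.array([np.cos(np.radians(a)),np.sin(np.radians(a))])
    q=[(w2px(fn,[*(c+r*d),.055])-[x,y])*400/60+[400*k,0] for r in(.125,.17)]
    cv2.line(i,*[tuple(map(int,e)) for e in q],col,1)
cv2.imwrite('pics/crop5.png',i)
E
```

```text
empty (want fin-120) (array([0.5653, 0.2205]), np.float64(54.6), np.float64(0.09))
ball side (array([0.442 , 0.1874]), np.float64(150.2), np.float64(0.082)) fin side (array([0.363 , 0.1508]), np.float64(178.5), np.float64(0.15))
fin scene (array([0.3705, 0.1684]), np.float64(171.4), np.float64(0.144))
jars (array([0.5906, 0.1286]), np.float64(346.8), np.float64(0.08)) (array([0.4686, 0.2199]), np.float64(121.3), np.float64(0.086)) (array([0.4784, 0.0998]), np.float64(233.6), np.float64(0.058)) (array([0.5689, 0.0943]), np.float64(316.8), np.float64(0.077)) (array([0.6169, 0.1628]), np.float64(8.7), np.float64(0.105))
```

View pics/crop5.png

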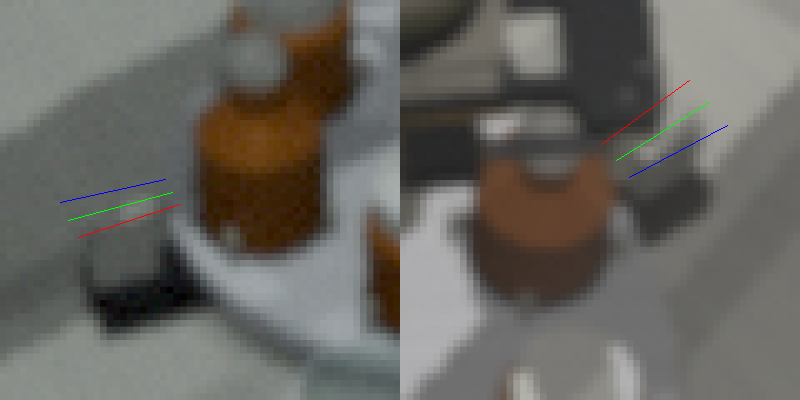

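With the disc height added (ball centre at about 115 mm), the side view puts the ball at (0.424, 0.155), which is about 174.5°. The fin is at about 174° and the empty place gives 54.6° + 120° = 174.6°, so they agree and I hand in.

```bash
python3 -c "
from plant import *
print(close_job())"
```

```text
the job is handed in; nothing more can be done
None
```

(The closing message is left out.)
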